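# Open the squat fermenting crock

## Robot

A 6-joint arm with a two-finger parallel gripper is mounted at the origin on the work surface. World frame = base frame: x ahead of the robot, y to its left, z up, the work surface at z = 0. Lengths are in m, angles in degrees, forces in N, time in s.
With the tool pointing down it reaches from about 0.275 to 0.775 m from the base axis. Payload 14.6 kg.
Tool frame: the origin (TCP) lies between the finger pads; the fingertips stand 22 mm ahead of it and the grasp point (between the pads) lies 3 mm ahead of it; y points along the fingers, z is the direction in which the jaws open and shut, and the axes are right-handed (so a half turn about y gives the same grasp; the last joint's range is limited). The gripper opens to 85 mm and grips with 20 to 120 N. Pads are 22 mm wide; open, the fingers measure 114 mm over their backs; the gripper's body (76 mm by 85 mm) begins 54 mm behind the grasp point. The pads swing forward as they close: fully open they stand 13 mm farther back than shut.
Start: joints at [-72.783, 15.075, -2.767, 72.158, 0, 81.102], TCP at [0.231, -0.471, 0.222] pointing down, gripper open.
Joint ranges: [-151.79, 151.79], [-50.71, 97.33], [-67.44, 78.34], [-121.81, 120.89], [-77.56, 73.72], [-180, 180]. Speed limits (degrees/s): [108.29, 108.29, 147.25, 159.86, 180, 180].

## Interface

Orientations are given as a 3x3 rotation matrix whose columns are the frame's x, y, z axes.
In Python, from rig import * gives the robot as it stands.
- The arm moves only by the tool carry_out, never from a script. Its argument "plan" is a list of rows, each an object with "rot": the turn, a rotation vector about the world's x, y, z in rad, a list of three; "dp": the shift along the world's x, y, z in m, a list of three; "claw": the finger opening in m, from 0 to 0.0854. In form: [{"rot": [rx, ry, rz], "dp": [x, y, z], "claw": claw}, ...]. A call has exactly 10 rows; each row shifts and turns the commanded pose from where the row before left it; what a row does not reach is not made up. A row lasts 1/12 s, in which the tool goes at most 41.7 mm and 7.16 degrees, less where a joint would pass 70% of its speed; a pose out of reach is approached as far as the arm can. A call is refused whole if a number of a shift passes 0.0417 or a number of a turn 0.125, either way. A call with a gripper value outside its range is refused whole. The fingers move at their own pace and stop on an object; "squeeze" is the grip in N (left out, the last holds). Time passes only in rows, so rows that do not move let the fingers close, or fill a call up. It gives the time, the measured TCP pose, the force and the opening at its end, in the units of the state.
- get_obs(): the state, without advancing time (a new reading comes with each control period).
- get_image(name): name is "side" or "top"; returns (picture, depth): 400x640x3 uint8, red, green, blue; 400x640 float32, m along the optical axis (not along the pixel's ray), 0 where there is no reading.
- calibration(name): a dict with "fx", "fy", "cx", "cy" (pixels), "R" (3x3) and "t" (3): a world point X has camera coordinates R X + t. Camera axes: x right, y down, z forward; pixel columns grow to the right and rows downward; lengths in m; the calibration is good to about 2 mm. A picture is of the moment at which its call begins. calibration takes no time and is no camera call.
- finish_job(): hands the job in, once; it reports no verdict.
The state is a dict: "time": time; "joint_positions": joint angles; "joint_vel": joint speeds; "tau": joint torques, N m; "position": TCP position; "ee_rot": TCP orientation; "force": force on the tool from outside, world axes, zero at the start; "wrist_torque": the same for the moment, N m; "finger_gap": finger opening in m.
Only numpy, scipy, OpenCV 4.12 (cv2) and the standard library are available. Lean on these libraries where they do the work, as an engineer would, in place of code of your own. Each camera call takes 0.05 s, during which the arm holds its last target. There are 200 camera calls.

## Task

Open the squat stoneware crock: wind its screw cap anticlockwise by the crank knob until the threads come free, lift the cap away and set it down gently, right way up, in the shallow steel tray. Leave the tall crock alone.

Things in the scene. Friction and masses are not known exactly. Their poses are not given: they have to be found in the camera images.
- knob_mid (a point): centre of the upright black knob on the crank of the squat crock's cap: round, 19 mm across, 38 mm tall, turning on its pin with slight friction: a gripper can hold it from above and lead it round without turning, and a lifted cap does not swing. It stands 42 mm from the cap's axis, 3 mm above the flat crank arm (16 mm wide), its centre 68 mm above the cap's lower edge. x points outward from the cap's axis, z up.
- lid_mid (a point): middle of the loose aluminium screw cap on the squat crock: ribbed, 84 mm across, 37 mm tall, 180 g, open below. The point is on its axis, 18.5 mm above its lower edge, 49.5 mm below the knob's centre. z up, x towards the knob. Screwed home, its lower edge is 100 mm above the table; it must rise 33 mm to clear the rim.
- crock: squat stoneware crock, bolted down: 120 mm across, neck rim 133 mm above the table; origin under its centre, on the cap's axis. Right-hand thread, little resistance: turned anticlockwise seen from above, the cap rises 10 mm a turn (play about 1.5 mm up, 2.5 mm down), comes free after 2.1 to 2.2 turns and surely by 2.3, then lifts straight up. z up, x towards the knob as screwed home.
- tray_in (a point): centre of the inner floor of the shallow square steel tray, fixed to the table between the crocks: 180 mm by 180 mm outside, walls 3 mm thick and 16 mm high, floor 3 mm above the table; axes along its sides, z up.
- tall: the other, tall crock, bolted down, to be left alone: 104 mm across, rim 203 mm above the table, with a like cap and a crank knob 42 mm from its axis whose top is 257 mm above the table. Origin under its centre; x towards its knob, z up.
There are look-alikes about, which are no part of the job. What is shaped like the part that bears knob_mid but pink or turquoise is not meant.

How it is judged (in metres and radians):
On the way:
1. the cap is off its thread and lifted clear of the crock's rim (height (world z) of lid_mid above 0.16 m), for 0.1 s.
At the end, for the whole second after the job is handed in: the cap stands right way up (within 7 degrees) and at rest on the tray's floor (its lower edge within 6 mm of it), its middle within 65 mm of the tray's centre, released (horizontal distance between lid_mid and tray_in below 0.065 m and z of lid_mid in the frame of tray_in between 0.0135 and 0.0245 m and angle between lid_mid's own z axis and vertical below 0.12 rad and linear speed of lid below 0.02 m/s); the robot touches nothing.
It fails at once if the tall crock is pushed or gripped (more than 5 N) (contact force between any of the fingers, the arm, lid and tall above 5 N).
It fails at once if the cap is dropped (falls unheld faster than 0.6 m/s, as from about 20 mm or more) (linear speed of lid above 0.6 m/s and contact force between the fingers and lid below 0.1 N).
It also fails if it takes over 64 s, if anything falls off the work surface, if the arm or the gripper's body presses on something with over 40 N, if the wrist force passes 120 N, or if a joint passes its speed limit or range.

## Working session

There is one attempt and no reset: what is moved stays moved. The work goes in short steps, Python scripts to look and compute and a tool call to move; the robot and the scene stay as the last step left them, time stands still between calls to the robot, and variables do not carry over. Pictures are saved under pics/ and viewed, about 8 in all and at most 12, crops included, and the job is handed in when it is done.

Besides the shell and the picture viewer there is one more tool, called after "Call:" as name(argument=value, ...) on one line, values as JSON. carry_out: Moves the arm, as the interface text tells. Its arguments: {"type":"object","properties":{"plan":{"type":"array"},"squeeze":{"type":"number"}},"required":["plan"]}

```bash
mkdir -p pics; python3 - <<'E'
from rig import *
import cv2,numpy as np
for n in("side","top"):
    p,d=get_image(n); cv2.imwrite(f"pics/{n}0.png",p[...,::-1]); np.savez(f"{n}0.npz",p=p,d=d)
    c=calibration(n); print(n,c)
o=get_obs(); print(o)
E
```

```text
side {'fx': 510.33978714991, 'fy': 510.33978714991, 'cx': 322.7167678624909, 'cy': 208.64229397301074, 'R': array([[-0.91441   , -0.40460636,  0.01216717],
       [-0.23540362,  0.50707868, -0.82912987],
       [ 0.32930151, -0.76102885, -0.55892362]]), 't': array([0.45709314, 0.26298374, 0.91609797])}
top {'fx': 510.20778207934933, 'fy': 510.20778207934933, 'cx': 323.10788616222914, 'cy': 203.78767017905122, 'R': array([[-1.42847052e-02, -9.99896211e-01, -1.87472694e-03],
       [-9.85673277e-01,  1.43965950e-02, -1.68050379e-01],
       [ 1.68059927e-01, -5.52681874e-04, -9.85776626e-01]]), 't': array([-0.03499309,  0.56138466,  1.22255542])}
{'time': 0.1, 'joint_positions': array([-7.27823199e+01,  1.50972986e+01, -2.80004064e+00,  7.21576063e+01,
       -4.41810047e-04,  8.11029088e+01]), 'joint_vel': array([-0.02029086, -0.07956882,  0.14120211,  0.01884767,  0.06464937,
        0.02721996]), 'tau': array([ 5.03308969e-03, -6.38579750e+01,  3.85063434e+01,  1.00093483e-02,
       -2.23878448e-05,  8.07828087e-06]), 'position': array([ 0.23101619, -0.47116427,  0.22166283]), 'ee_rot': array([[-8.97914145e-01, -2.91226627e-04,  4.40170538e-01],
       [-4.40170612e-01,  9.13723982e-04, -8.97913691e-01],
       [-1.40698002e-04, -9.99999540e-01, -9.48635091e-04]]), 'force': array([-0.10667043,  0.16727495,  1.58287304]), 'wrist_torque': array([-0.02797812,  0.02593542, -0.02579936]), 'finger_gap': 0.08556617327137932}
```

View pics/side0.png

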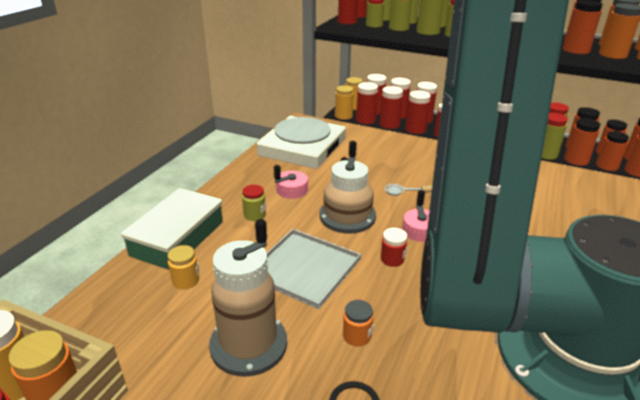

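View pics/top0.png

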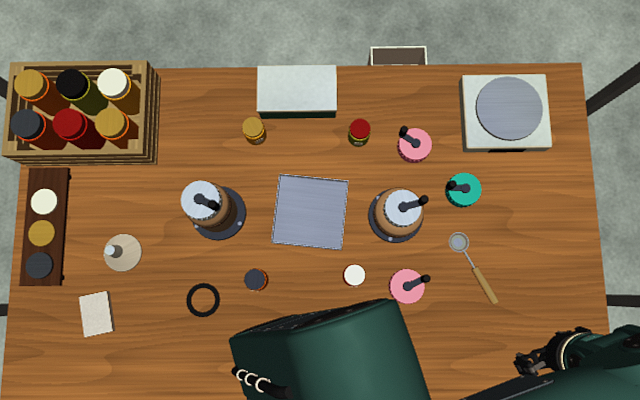

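The side view shows the squat crock at about (348,195) with its knob at (352,150). The tall crock is at (245,300) and the tray lies between them at (310,265). In the top view the squat cap is at (403,207) with its knob at (423,200), the tray at (311,212), and the tall crock's cap at (204,200).

```bash
cat > h.py <<'E'
import numpy as np,cv2
from rig import *
def world(n,u,v,z=None,depth=None):
    c=calibration(n); r=np.array([(u-c['cx'])/c['fx'],(v-c['cy'])/c['fy'],1.]); R,t=c['R'],c['t']
    o=-R.T@t; w=R.T@r
    return o+w*((z-o[2])/w[2] if z is not None else depth)
def cloud(n,d):
    c=calibration(n); v,u=np.mgrid[:400,:640]
    P=np.stack([(u-c['cx'])/c['fx']*d,(v-c['cy'])/c['fy']*d,d],-1)
    return (P-c['t'])@c['R']
def proj(n,X):
    c=calibration(n); q=c['R']@np.asarray(X)+c['t']; return q[0]/q[2]*c['fx']+c['cx'],q[1]/q[2]*c['fy']+c['cy']
def blobs(m,lo=15):
    k,l,s,c=cv2.connectedComponentsWithStats(m.astype(np.uint8)); return [(l==i,s[i][:5],c[i]) for i in range(1,k) if s[i][4]>=lo]
E
python3 - <<'E'
from h import *
for n,box in(("top",(165,170,440,260)),("side",(200,130,420,380))):
    f=np.load(n+"0.npz");p=f['p'].astype(int);d=f['d'];W=cloud(n,d)
    x0,y0,x1,y1=box; roi=np.zeros((400,640),bool);roi[y0:y1,x0:x1]=1
    dark=roi&(p.max(-1)<50)
    for m,s,c in blobs(dark): print(n,'dark',s,c.round(1),'med',np.median(W[m],0).round(4),'zmax',np.percentile(W[m][:,2],[5,95]).round(3))
    grey=roi&(p.min(-1)>110)&(p.max(-1)-p.min(-1)<40)
    for m,s,c in blobs(grey,100):
        r=cv2.minAreaRect(np.argwhere(m)[:,::-1].astype(np.float32))
        print(n,'grey',s,c.round(1),'med',np.median(W[m],0).round(4),np.percentile(W[m][:,2],[5,95]).round(3),np.round(cv2.boxPoints(r),1).tolist())
    cr=p[y0:y1,x0:x1].astype(np.uint8)
    if n=="top": cv2.imwrite("pics/crop.png",cv2.resize(cr[:,:,::-1],None,fx=2.8,fy=2.8,interpolation=cv2.INTER_CUBIC))
    # depth: points of the squat cap/knob by height
    sel=roi&(W[...,2]>.145)&(W[...,2]<.19)
    for m,s,c in blobs(sel,8): print(n,'z.145-.19',s,c.round(1),'mean',W[m].mean(0).round(4), W[m].max(0).round(3))
E
```

```text
top dark [418 196  10  10  73] [422.5 200.3] med [ 0.5428 -0.2648  0.1839] zmax [0.147 0.189]
top dark [208 201  13  10  91] [213.6 205.3] med [0.5264 0.1854 0.2549] zmax [0.217 0.26 ]
top dark [206 201  31  28 166] [228.  217.9] med [0.5218 0.1804 0.0838] zmax [0.042 0.131]
top dark [228 222  16  16  20] [236.2 230.7] med [0.4961 0.1774 0.0133] zmax [0.007 0.081]
top dark [375 223  15  14  29] [381.3 229.9] med [ 0.4937 -0.1855  0.037 ] zmax [0.014 0.051]
top grey [ 271  176   77   74 4658] [309.9 212.2] med [ 0.5468 -0.0091  0.0032] [-0.001  0.009] [[270.20001220703125, 242.5], [277.20001220703125, 174.89999389648438], [348.29998779296875, 182.3000030517578], [341.29998779296875, 249.89999389648438]]
top grey [181 181  40  39 963] [198.5 198.8] med [0.5522 0.229  0.2072] [0.202 0.211] [[181.0, 219.0], [181.0, 181.0], [220.0, 181.0], [220.0, 219.0]]
top grey [384 190  38  36 881] [401.5 207.7] med [ 0.5304 -0.2219  0.1372] [0.132 0.141] [[384.0, 190.0], [421.0, 190.0], [421.0, 225.0], [384.0, 225.0]]
top z.145-.19 [187 183  42  43 441] [215.2 209.8] mean [0.5318 0.2016 0.1577] [0.59
[... 1469 characters left out ...]
 [0.064 0.071] [[200.0, 194.0], [220.0, 194.0], [220.0, 220.0], [200.0, 220.0]]
side grey [ 213  229  147   79 6215] [285.4 266.5] med [0.537  0.0265 0.0058] [0.002 0.209] [[207.6999969482422, 285.8999938964844], [221.1999969482422, 215.3000030517578], [361.70001220703125, 242.10000610351562], [348.20001220703125, 312.79998779296875]]
side grey [384 228  22  17 274] [394.6 235.3] med [ 0.3834 -0.1119  0.0713] [0.066 0.074] [[384.0, 228.0], [405.0, 228.0], [405.0, 244.0], [384.0, 244.0]]
side z.145-.19 [345 140  12  29 221] [351.1 154.3] mean [ 0.5411 -0.2527  0.1626] [ 0.555 -0.215  0.19 ]
side z.145-.19 [ 211  263   63   46 1516] [242.6 291. ] mean [0.5297 0.251  0.1631] [0.593 0.277 0.19 ]
```

View pics/crop.png

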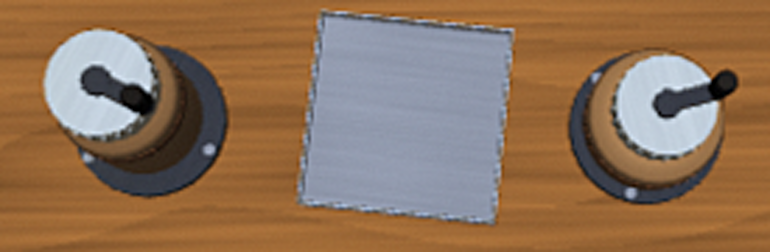

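The crop shows the tray square, turned by about 6°. The squat cap's hub is at crop (667,103), which is pixel (403.2,206.8), and its knob top is at about (726,80), pixel (424.5,198.6).

```bash
python3 - <<'E'
from h import *
f=np.load("top0.npz");p=f['p'].astype(int);d=f['d'];W=cloud("top",d)
fs=np.load("side0.npz");Ws=cloud("side",fs['d']);ps=fs['p'].astype(int)
# cap disc: depth near .137, convex hull circle
roi=np.zeros((400,640),bool);roi[170:260,370:440]=1
m=roi&(p.min(-1)>120)&(p.max(-1)-p.min(-1)<40)&(W[...,2]>.128)
c,r=cv2.minEnclosingCircle(np.argwhere(m)[:,::-1].astype(np.float32)); print('disc',c,r,world("top",*c,z=.137))
h=np.array(cv2.fitEllipse(cv2.convexHull(np.argwhere(m)[:,::-1].astype(np.int32)))[0]);print('ell',h,world("top",*h,z=.137))
print('hub',world("top",403.2,206.8,z=.146))
for nm,n,w,pp in(('top',"top",W,p),('side',"side",Ws,ps)):
    k=(w[...,2]>.155)&(w[...,2]<.2)&(abs(w[...,0]-.54)<.04)&(abs(w[...,1]+.255)<.04)
    P=w[k]; print(nm,k.sum(),P.mean(0),P.min(0),P.max(0),np.argwhere(k).min(0),np.argwhere(k).max(0))
    k2=k&(w[...,2]>.182);print('  topcap',w[k2].mean(0),k2.sum(),np.argwhere(k2).mean(0)[::-1], world(n,*np.argwhere(k2).mean(0)[::-1],z=.187))
print('tray',np.mean([world("top",u,v,z=.012) for u,v in[(270.2,242.5),(277.2,174.9),(348.3,182.3),(341.3,249.9)]],0))
# base plate
E
```

```text
disc (402.6585388183594, 206.8292694091797) 18.406734466552734 [ 0.53575522 -0.22654639  0.137     ]
ell [402.70727539 207.0834198 ] [ 0.53515943 -0.22663477  0.137     ]
hub [ 0.53434657 -0.22636303  0.146     ]
top 80 [ 0.5446076  -0.26583023  0.18019123] [ 0.53663929 -0.27562558  0.15538538] [ 0.55381383 -0.25846653  0.19221037] [195 418] [204 428]
  topcap [ 0.54611235 -0.26760031  0.18629041] 52 [424.36538462 198.34615385] [ 0.54598399 -0.26745814  0.187     ]
side 121 [ 0.54361359 -0.2630966   0.1746421 ] [ 0.53538804 -0.27479652  0.15516808] [ 0.55501938 -0.25595407  0.19014805] [140 348] [155 356]
  topcap [ 0.54371702 -0.26496011  0.18672037] 41 [352.41463415 142.65853659] [ 0.54352058 -0.26441845  0.187     ]
tray [ 0.54608205 -0.00741591  0.012     ]
```

The axis is at about (0.535,-0.2265) and the knob at about (0.5455,-0.267), a radius of 41.8 mm, which agrees with the given 42. Moving above the knob.

Call:
carry_out(plan=[{"rot":[0,0,0],"dp":[0.025,0.016,0.01],"claw":0.06},{"rot":[0,0,0],"dp":[0.03,0.02,0.01],"claw":0.06},{"rot":[0,0,0],"dp":[0.035,0.022,0.01],"claw":0.06},{"rot":[0,0,0],"dp":[0.035,0.022,0],"claw":0.06},{"rot":[0,0,0],"dp":[0.035,0.022,0],"claw":0.06},{"rot":[0,0,0],"dp":[0.035,0.022,0],"claw":0.06},{"rot":[0,0,0],"dp":[0.035,0.022,0],"claw":0.06},{"rot":[0,0,0],"dp":[0.035,0.022,0],"claw":0.06},{"rot":[0,0,0],"dp":[0.03,0.02,0],"claw":0.06},{"rot":[0,0,0],"dp":[0.0195,0.016,0],"claw":0.06}], squeeze=60)

```text
time: 0.93
position: [0.5472, -0.2658, 0.2512]
ee_rot: [[-0.897, -0.0, 0.442], [-0.442, 0.001, -0.897], [0.0, -1.0, -0.001]]
force: [-0.9, -0.5, 0.2]
finger_gap: 0.0601
```

Call:
carry_out(plan=[{"rot":[0,0,0],"dp":[0,0,0],"claw":0.06},{"rot":[0,0,0],"dp":[0,0,-0.01],"claw":0.06},{"rot":[0,0,0],"dp":[0,0,-0.015],"claw":0.06},{"rot":[0,0,0],"dp":[0,0,-0.015],"claw":0.06},{"rot":[0,0,0],"dp":[0,0,-0.015],"claw":0.06},{"rot":[0,0,0],"dp":[0,0,-0.012],"claw":0.06},{"rot":[0,0,0],"dp":[0,0,-0.008],"claw":0.06},{"rot":[0,0,0],"dp":[0,0,0],"claw":0.06},{"rot":[0,0,0],"dp":[0,0,0],"claw":0.06},{"rot":[0,0,0],"dp":[0,0,0],"claw":0.06}])

```text
time: 1.77
position: [0.5451, -0.2681, 0.1776]
ee_rot: [[-0.898, 0.001, 0.44], [-0.44, -0.0, -0.898], [-0.0, -1.0, 0.001]]
force: [0.6, -1.0, 0.4]
finger_gap: 0.0597
```

```bash
python3 - <<'E'
from h import *
a=[]
for n,b in(("side",(300,90,420,240)),("top",(360,150,480,250))):
    p,d=get_image(n);x0,y0,x1,y1=b
    a.append(cv2.resize(p[y0:y1,x0:x1,::-1],(400,500 if n=="side" else 333),interpolation=cv2.INTER_CUBIC))
a[1]=cv2.copyMakeBorder(a[1],0,167,0,0,cv2.BORDER_CONSTANT)
cv2.imwrite("pics/g1.png",np.hstack(a)); print(get_obs()['position'],get_obs()['force'],get_obs()['finger_gap'])
E
```

```text
[ 0.54515438 -0.26811543  0.17765552] [ 0.27488055 -0.35971915  0.31978084] 0.05982248691315691
```

View pics/g1.png

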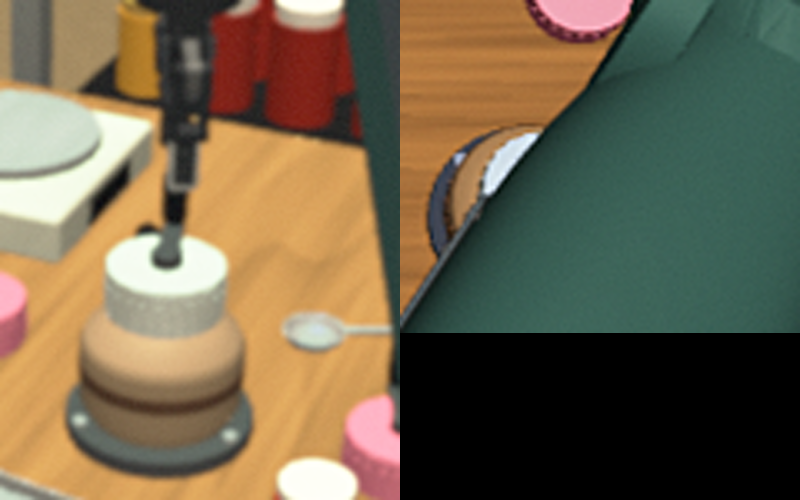

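The side crop shows the fingers straddling the knob above the crank arm, at crop (175,190). In the top view the arm hides the crock. Going slightly lower and closing.

Call:
carry_out(plan=[{"rot":[0,0,0],"dp":[0,0,-0.002],"claw":0.05},{"rot":[0,0,0],"dp":[0,0,0],"claw":0.04},{"rot":[0,0,0],"dp":[0,0,0],"claw":0.03},{"rot":[0,0,0],"dp":[0,0,0],"claw":0.025},{"rot":[0,0,0],"dp":[0,0,0],"claw":0.02},{"rot":[0,0,0],"dp":[0,0,0],"claw":0.01},{"rot":[0,0,0],"dp":[0,0,0],"claw":0.01},{"rot":[0,0,0],"dp":[0,0,0],"claw":0.01},{"rot":[0,0,0],"dp":[0,0,0],"claw":0.01},{"rot":[0,0,0],"dp":[0,0,0],"claw":0.01}])

```text
time: 2.7
position: [0.545, -0.268, 0.1752]
ee_rot: [[-0.898, 0.001, 0.44], [-0.44, -0.0, -0.898], [-0.0, -1.0, 0.001]]
force: [0.1, -1.0, 6.4]
finger_gap: 0.0125
```

```bash
python3 - <<'E'
from h import *
p,d=get_image("side");o=get_obs();print(o['position'],o['force'],o['finger_gap'],o['wrist_torque'])
cv2.imwrite("pics/g2.png",cv2.resize(p[110:210,310:410,::-1],(600,600),interpolation=cv2.INTER_CUBIC))
E
```

```text
[ 0.54502725 -0.26799704  0.17515583] [ 1.02895769 -1.0469067   4.40248187] 0.012545211107643653 [-0.11161718  0.00722258 -0.0173794 ]
```

View pics/g2.png

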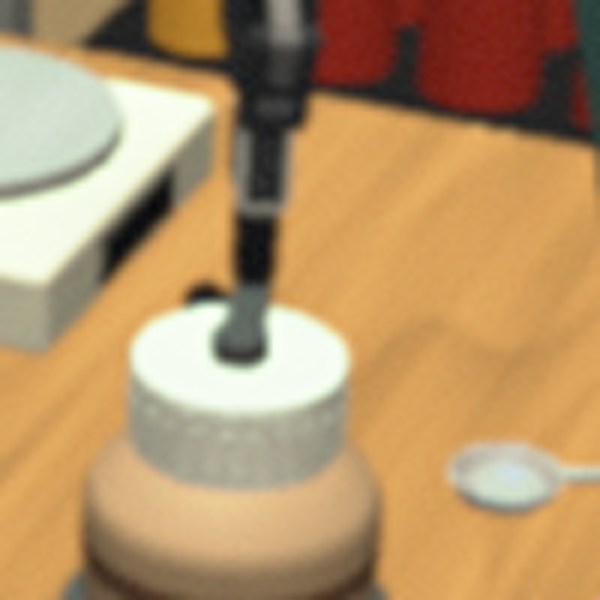

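The near finger hides the knob because the jaw line runs along the line of sight. The 12.5 mm gap disagrees with the 19 mm knob, so I'll probe the grip with less squeeze and a small raise before turning.

Call:
carry_out(plan=[{"rot":[0,0,0],"dp":[0,0,0],"claw":0.03},{"rot":[0,0,0],"dp":[0,0,0.002],"claw":0.035},{"rot":[0,0,0],"dp":[0,0,0.002],"claw":0.035},{"rot":[0,0,0],"dp":[0,0,0],"claw":0.03},{"rot":[0,0,0],"dp":[0,0,0],"claw":0.02},{"rot":[0,0,0],"dp":[0,0,0],"claw":0.01},{"rot":[0,0,0],"dp":[0,0,0],"claw":0},{"rot":[0,0,0],"dp":[0,0,0],"claw":0},{"rot":[0,0,0],"dp":[0,0,0],"claw":0},{"rot":[0,0,0],"dp":[0,0,0],"claw":0}], squeeze=20)

```text
time: 3.58
position: [0.5449, -0.2679, 0.1788]
ee_rot: [[-0.898, -0.0, 0.44], [-0.44, 0.0, -0.898], [0.0, -1.0, -0.0]]
force: [0.0, 0.3, -0.4]
finger_gap: 0.0001
```

The fingers closed fully, so the knob is not between them. Checking with depth where the fingertips and the knob are.

```bash
python3 - <<'E'
from h import *
p,d=get_image("side");o=get_obs();W=cloud("side",d)
print(o['position'],proj("side",o['position']),proj("side",o['position']-[0,0,.022]),proj("side",[.5455,-.267,.187]),proj("side",[.5455,-.267,.149]))
for v in range(126,176,3): print(v,[(u,*(1000*W[v,u]).round().astype(int)) for u in range(343,364,4)])
cv2.imwrite("pics/g3.png",cv2.resize(p[110:190,310:410,::-1],(800,640),interpolation=cv2.INTER_CUBIC))
E
```

```text
[ 0.54486627 -0.26786742  0.17883761] (np.float64(352.25364409074035), np.float64(145.07893544432312)) (np.float64(351.8411706307645), np.float64(153.40647685514475)) (np.float64(352.02250401045535), np.float64(142.04466380740232)) (np.float64(351.31639097481695), np.float64(156.4351207107387))
126 [(343, np.int64(707), np.int64(-623), np.int64(47)), (347, np.int64(730), np.int64(-721), np.int64(2)), (351, np.int64(535), np.int64(-227), np.int64(247)), (355, np.int64(531), np.int64(-241), np.int64(242)), (359, np.int64(520), np.int64(-238), np.int64(245)), (363, np.int64(681), np.int64(-740), np.int64(4))]
129 [(343, np.int64(702), np.int64(-611), np.int64(43)), (347, np.int64(724), np.int64(-705), np.int64(-1)), (351, np.int64(544), np.int64(-251), np.int64(227)), (355, np.int64(536), np.int64(-256), np.int64(227)), (359, np.int64(687), np.int64(-721), np.int64(-1)), (363, np.int64(675), np.int64(-726), np.int64(0))]
132 [(343, np.int64(700), np.int64(-607), np.int64(35)), (347, np.int64(715), np.int64(-682), np.int64(0)), (351, np.int64(543), np.int64(-250), np.int64(221)), (355, n
[... 3898 characters left out ...]
, (363, np.int64(507), np.int64(-245), np.int64(138))]
171 [(343, np.int64(545), np.int64(-213), np.int64(137)), (347, np.int64(535), np.int64(-214), np.int64(139)), (351, np.int64(526), np.int64(-217), np.int64(140)), (355, np.int64(519), np.int64(-223), np.int64(139)), (359, np.int64(512), np.int64(-231), np.int64(136)), (363, np.int64(502), np.int64(-231), np.int64(138))]
174 [(343, np.int64(538), np.int64(-197), np.int64(139)), (347, np.int64(531), np.int64(-203), np.int64(138)), (351, np.int64(521), np.int64(-204), np.int64(140)), (355, np.int64(514), np.int64(-211), np.int64(138)), (359, np.int64(506), np.int64(-214), np.int64(138)), (363, np.int64(497), np.int64(-216), np.int64(140))]
```

View pics/g3.png

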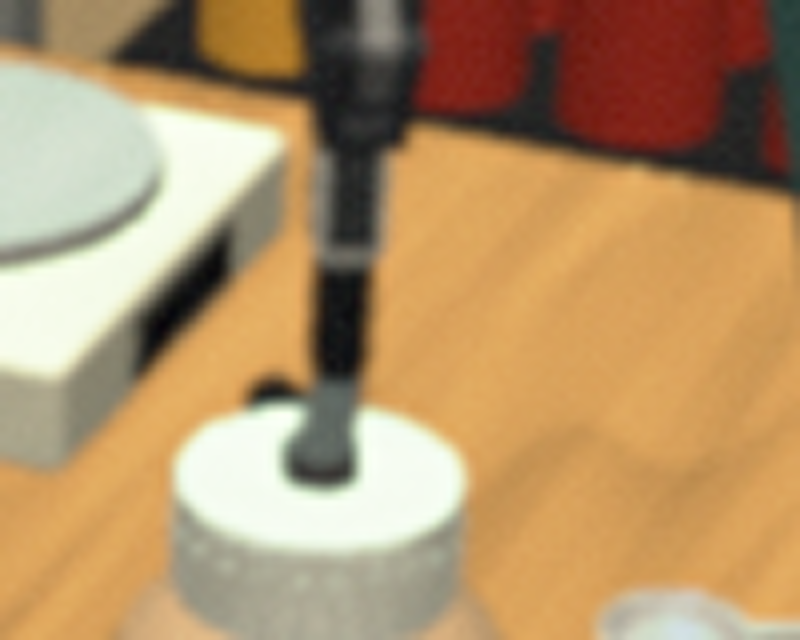

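The picture shows the finger block (about 9 px wide) ending at row 143, right on top of the knob. The knob is the narrower black strip at rows 143–157. Depth puts the finger's lower end at z≈0.188, though the TCP reads 0.179. So the tips are well above where I took them to be, and earlier they were resting on the knob's top. I'll open and go lower in small steps, watching the force.

Call:
carry_out(plan=[{"rot":[0,0,0],"dp":[0,0,0.01],"claw":0.06},{"rot":[0,0,0],"dp":[0,0,0],"claw":0.06},{"rot":[0,0,0],"dp":[0,0,0],"claw":0.06},{"rot":[0,0,0],"dp":[0,0,0],"claw":0.06},{"rot":[0,0,0],"dp":[0,0,0],"claw":0.06},{"rot":[0,0,0],"dp":[0,0,-0.005],"claw":0.06},{"rot":[0,0,0],"dp":[0,0,-0.005],"claw":0.06},{"rot":[0,0,0],"dp":[0,0,-0.005],"claw":0.06},{"rot":[0,0,0],"dp":[0,0,0],"claw":0.06},{"rot":[0,0,0],"dp":[0,0,0],"claw":0.06}])

```text
time: 4.47
position: [0.5447, -0.2677, 0.1734]
ee_rot: [[-0.898, -0.001, 0.44], [-0.44, 0.0, -0.898], [0.0, -1.0, -0.001]]
force: [0.4, 0.2, 0.5]
finger_gap: 0.0601
```

```bash
python3 - <<'E'
from h import *
p,d=get_image("side");o=get_obs();W=cloud("side",d)
print(o['position'],o['force'],o['finger_gap'])
for v in range(110,176,4): print(v,[(u,*(1000*W[v,u]).round().astype(int).tolist(),p[v,u].tolist()) for u in range(346,361,4)])
cv2.imwrite("pics/g4.png",cv2.resize(p[90:190,310:410,::-1],(600,600),interpolation=cv2.INTER_CUBIC))
E
```

```text
[ 0.54478809 -0.26778331  0.17372032] [ 0.08825255 -0.44983834 -0.33545692] 0.06028374181790343
110 [(346, 568, -278, 259, [119, 85, 36]), (350, 545, -242, 277, [45, 45, 46]), (354, 524, -210, 293, [60, 60, 58]), (358, 516, -212, 293, [128, 126, 116])]
114 [(346, 947, -1278, -214, [158, 110, 34]), (350, 542, -235, 270, [44, 44, 45]), (354, 521, -203, 287, [39, 40, 40]), (358, 513, -207, 287, [80, 77, 73])]
118 [(346, 942, -1268, -229, [145, 102, 38]), (350, 541, -233, 262, [52, 53, 54]), (354, 521, -203, 278, [35, 36, 37]), (358, 513, -208, 278, [68, 67, 62])]
122 [(346, 926, -1229, -229, [134, 102, 65]), (350, 540, -231, 254, [44, 45, 45]), (354, 521, -207, 267, [35, 38, 37]), (358, 514, -211, 267, [46, 48, 46])]
126 [(346, 733, -718, 2, [227, 173, 103]), (350, 538, -228, 246, [38, 38, 39]), (354, 553, -295, 215, [33, 35, 34]), (358, 699, -741, -1, [134, 102, 63])]
130 [(346, 723, -693, 0, [183, 145, 94]), (350, 538, -229, 235, [42, 42, 42]), (354, 522, -211, 246, [61, 62, 61]), (358, 516, -220, 244, [71, 70, 67])]
134 [(346, 712, -666, 0, [188, 146, 91]), (350, 538, -230, 225, [76,
[... 969 characters left out ...]
9, 83]), (358, 617, -523, 3, [215, 159, 90])]
162 [(346, 554, -256, 137, [241, 252, 235]), (350, 540, -244, 147, [95, 104, 98]), (354, 535, -259, 140, [176, 192, 166]), (358, 528, -266, 139, [234, 245, 223])]
166 [(346, 540, -220, 148, [105, 115, 103]), (350, 531, -222, 149, [99, 106, 99]), (354, 525, -232, 146, [157, 174, 152]), (358, 521, -249, 138, [247, 252, 243])]
170 [(346, 540, -219, 138, [176, 194, 167]), (350, 529, -218, 141, [100, 107, 93]), (354, 524, -229, 137, [204, 226, 197]), (358, 514, -229, 139, [246, 252, 242])]
174 [(346, 532, -200, 139, [246, 252, 241]), (350, 525, -206, 138, [246, 252, 242]), (354, 517, -212, 137, [245, 251, 241]), (358, 508, -213, 138, [245, 252, 240])]
```

View pics/g4.png

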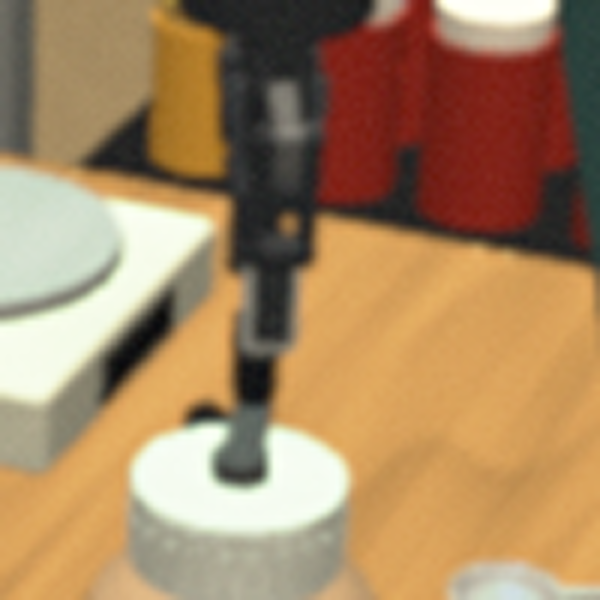

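The near finger ends at row 148, z≈0.19, while the TCP reads 0.174. So the real tips stand about 12 mm above the reported TCP height, both by camera and by contact. Descending 32 mm more.

Call:
carry_out(plan=[{"rot":[0,0,0],"dp":[0,0,-0.006],"claw":0.05},{"rot":[0,0,0],"dp":[0,0,-0.006],"claw":0.05},{"rot":[0,0,0],"dp":[0,0,-0.006],"claw":0.05},{"rot":[0,0,0],"dp":[0,0,-0.005],"claw":0.05},{"rot":[0,0,0],"dp":[0,0,-0.004],"claw":0.05},{"rot":[0,0,0],"dp":[0,0,-0.003],"claw":0.05},{"rot":[0,0,0],"dp":[0,0,0],"claw":0.05},{"rot":[0,0,0],"dp":[0,0,0],"claw":0.05},{"rot":[0,0,0],"dp":[0,0,0],"claw":0.05},{"rot":[0,0,0],"dp":[0,0,0],"claw":0.05}])

```text
time: 5.35
position: [0.545, -0.2679, 0.1441]
ee_rot: [[-0.898, 0.0, 0.44], [-0.44, -0.0, -0.898], [-0.0, -1.0, 0.0]]
force: [-0.4, -0.7, -0.6]
finger_gap: 0.0497
```

Call:
carry_out(plan=[{"rot":[0,0,0],"dp":[0,0,0],"claw":0.04},{"rot":[0,0,0],"dp":[0,0,0],"claw":0.03},{"rot":[0,0,0],"dp":[0,0,0],"claw":0.02},{"rot":[0,0,0],"dp":[0,0,0],"claw":0.01},{"rot":[0,0,0],"dp":[0,0,0],"claw":0.005},{"rot":[0,0,0],"dp":[0,0,0],"claw":0.005},{"rot":[0,0,0],"dp":[0,0,0],"claw":0.005},{"rot":[0,0,0],"dp":[0,0,0],"claw":0.005},{"rot":[0,0,0],"dp":[0,0,0],"claw":0.005},{"rot":[0,0,0],"dp":[0,0,0],"claw":0.005}], squeeze=60)

```text
time: 6.18
position: [0.545, -0.268, 0.1441]
ee_rot: [[-0.898, 0.0, 0.44], [-0.44, -0.0, -0.898], [-0.0, -1.0, 0.0]]
force: [-0.3, -0.1, 5.4]
finger_gap: 0.0174
```

The gap is 17 mm, so the knob is held. Winding in 12° steps, 120° per call.

Call:
carry_out(plan=[{"rot":[0,0,0],"dp":[0.0082,0.003,0.0003],"claw":0.005},{"rot":[0,0,0],"dp":[0.0075,0.0046,0.0003],"claw":0.005},{"rot":[0,0,0],"dp":[0.0063,0.0061,0.0003],"claw":0.005},{"rot":[0,0,0],"dp":[0.0049,0.0073,0.0004],"claw":0.005},{"rot":[0,0,0],"dp":[0.0033,0.0081,0.0003],"claw":0.005},{"rot":[0,0,0],"dp":[0.0015,0.0087,0.0003],"claw":0.005},{"rot":[0,0,0],"dp":[-0.0003,0.0088,0.0004],"claw":0.005},{"rot":[0,0,0],"dp":[-0.0021,0.0085,0.0003],"claw":0.005},{"rot":[0,0,0],"dp":[-0.0039,0.0079,0.0003],"claw":0.005},{"rot":[0,0,0],"dp":[-0.0054,0.0069,0.0004],"claw":0.005}])

```text
time: 7.02
position: [0.5645, -0.1969, 0.1473]
ee_rot: [[-0.898, 0.0, 0.441], [-0.441, -0.0, -0.898], [-0.0, -1.0, 0.0]]
force: [0.4, 0.1, -1.2]
finger_gap: 0.0171
```

Call:
carry_out(plan=[{"rot":[0,0,0],"dp":[-0.0067,0.0056,0.0003],"claw":0.005},{"rot":[0,0,0],"dp":[-0.0078,0.0041,0.0003],"claw":0.005},{"rot":[0,0,0],"dp":[-0.0084,0.0024,0.0004],"claw":0.005},{"rot":[0,0,0],"dp":[-0.0088,0.0006,0.0003],"claw":0.005},{"rot":[0,0,0],"dp":[-0.0087,-0.0012,0.0003],"claw":0.005},{"rot":[0,0,0],"dp":[-0.0082,-0.003,0.0004],"claw":0.005},{"rot":[0,0,0],"dp":[-0.0075,-0.0046,0.0003],"claw":0.005},{"rot":[0,0,0],"dp":[-0.0063,-0.0061,0.0003],"claw":0.005},{"rot":[0,0,0],"dp":[-0.0049,-0.0073,0.0004],"claw":0.005},{"rot":[0,0,0],"dp":[-0.0033,-0.0081,0.0003],"claw":0.005}])

```text
time: 7.85
position: [0.4936, -0.2165, 0.1506]
ee_rot: [[-0.898, 0.0, 0.44], [-0.44, 0.0, -0.898], [-0.0, -1.0, -0.0]]
force: [0.6, 0.3, -1.1]
finger_gap: 0.0174
```

Call:
carry_out(plan=[{"rot":[0,0,0],"dp":[-0.0015,-0.0087,0.0003],"claw":0.005},{"rot":[0,0,0],"dp":[0.0003,-0.0088,0.0003],"claw":0.005},{"rot":[0,0,0],"dp":[0.0021,-0.0085,0.0004],"claw":0.005},{"rot":[0,0,0],"dp":[0.0039,-0.0079,0.0003],"claw":0.005},{"rot":[0,0,0],"dp":[0.0054,-0.0069,0.0003],"claw":0.005},{"rot":[0,0,0],"dp":[0.0067,-0.0056,0.0004],"claw":0.005},{"rot":[0,0,0],"dp":[0.0078,-0.0041,0.0003],"claw":0.005},{"rot":[0,0,0],"dp":[0.0084,-0.0024,0.0003],"claw":0.005},{"rot":[0,0,0],"dp":[0.0088,-0.0006,0.0004],"claw":0.005},{"rot":[0,0,0],"dp":[0.0087,0.0012,0.0003],"claw":0.005}])

```text
time: 8.68
position: [0.5459, -0.2679, 0.1537]
ee_rot: [[-0.898, -0.0, 0.44], [-0.44, -0.0, -0.898], [0.0, -1.0, -0.0]]
force: [-1.6, 0.7, -1.7]
finger_gap: 0.0176
```

```bash
python3 - <<'E'
from h import *
o=get_obs();print(o['position'],o['force'],o['finger_gap'],o['wrist_torque'])
p,d=get_image("side");W=cloud("side",d)
g=(W[...,2]>.12)&(W[...,2]<.165)&(p.min(-1)>200)&(abs(W[...,0]-.535)<.05)&(abs(W[...,1]+.2265)<.05)
print('cap top z',np.percentile(W[g][:,2],[50,90]),g.sum(),W[g].mean(0))
E
```

```text
[ 0.5459     -0.26790696  0.15365887] [-1.59642514  0.70035046 -1.72743134] 0.017567867899938656 [0.02142418 0.17449672 0.02221212]
cap top z [0.14792732 0.14929268] 407 [ 0.53413321 -0.22106803  0.14793834]
```

After one turn the cap top has risen from about 0.138 to 0.148, as expected. Next turn.

Call:
carry_out(plan=[{"rot":[0,0,0],"dp":[0.0082,0.003,0.0003],"claw":0.005},{"rot":[0,0,0],"dp":[0.0075,0.0046,0.0003],"claw":0.005},{"rot":[0,0,0],"dp":[0.0063,0.0061,0.0003],"claw":0.005},{"rot":[0,0,0],"dp":[0.0049,0.0073,0.0004],"claw":0.005},{"rot":[0,0,0],"dp":[0.0033,0.0081,0.0003],"claw":0.005},{"rot":[0,0,0],"dp":[0.0015,0.0087,0.0003],"claw":0.005},{"rot":[0,0,0],"dp":[-0.0003,0.0088,0.0004],"claw":0.005},{"rot":[0,0,0],"dp":[-0.0021,0.0085,0.0003],"claw":0.005},{"rot":[0,0,0],"dp":[-0.0039,0.0079,0.0003],"claw":0.005},{"rot":[0,0,0],"dp":[-0.0054,0.0069,0.0004],"claw":0.005}])

```text
time: 9.57
position: [0.5645, -0.197, 0.1572]
ee_rot: [[-0.898, 0.0, 0.44], [-0.44, -0.0, -0.898], [-0.0, -1.0, 0.0]]
force: [0.8, -0.5, -2.9]
finger_gap: 0.0176
```

Call:
carry_out(plan=[{"rot":[0,0,0],"dp":[-0.0067,0.0056,0.0003],"claw":0.005},{"rot":[0,0,0],"dp":[-0.0078,0.0041,0.0003],"claw":0.005},{"rot":[0,0,0],"dp":[-0.0084,0.0024,0.0004],"claw":0.005},{"rot":[0,0,0],"dp":[-0.0088,0.0006,0.0003],"claw":0.005},{"rot":[0,0,0],"dp":[-0.0087,-0.0012,0.0003],"claw":0.005},{"rot":[0,0,0],"dp":[-0.0082,-0.003,0.0004],"claw":0.005},{"rot":[0,0,0],"dp":[-0.0075,-0.0046,0.0003],"claw":0.005},{"rot":[0,0,0],"dp":[-0.0063,-0.0061,0.0003],"claw":0.005},{"rot":[0,0,0],"dp":[-0.0049,-0.0073,0.0004],"claw":0.005},{"rot":[0,0,0],"dp":[-0.0033,-0.0081,0.0003],"claw":0.005}])

```text
time: 10.4
position: [0.4936, -0.2164, 0.1605]
ee_rot: [[-0.898, 0.0, 0.44], [-0.44, 0.0, -0.898], [-0.0, -1.0, -0.0]]
force: [1.0, 0.3, -0.9]
finger_gap: 0.017
```

Call:
carry_out(plan=[{"rot":[0,0,0],"dp":[-0.0015,-0.0087,0.0003],"claw":0.005},{"rot":[0,0,0],"dp":[0.0003,-0.0088,0.0003],"claw":0.005},{"rot":[0,0,0],"dp":[0.0021,-0.0085,0.0004],"claw":0.005},{"rot":[0,0,0],"dp":[0.0039,-0.0079,0.0003],"claw":0.005},{"rot":[0,0,0],"dp":[0.0054,-0.0069,0.0003],"claw":0.005},{"rot":[0,0,0],"dp":[0.0067,-0.0056,0.0004],"claw":0.005},{"rot":[0,0,0],"dp":[0.0078,-0.0041,0.0003],"claw":0.005},{"rot":[0,0,0],"dp":[0.0084,-0.0024,0.0003],"claw":0.005},{"rot":[0,0,0],"dp":[0.0088,-0.0006,0.0004],"claw":0.005},{"rot":[0,0,0],"dp":[0.0087,0.0012,0.0003],"claw":0.005}])

```text
time: 11.23
position: [0.5459, -0.2679, 0.1636]
ee_rot: [[-0.898, -0.0, 0.44], [-0.44, -0.0, -0.898], [0.0, -1.0, -0.0]]
force: [-1.4, 0.7, -2.2]
finger_gap: 0.0173
```

Call:
carry_out(plan=[{"rot":[0,0,0],"dp":[0.0082,0.003,0.0003],"claw":0.005},{"rot":[0,0,0],"dp":[0.0075,0.0046,0.0003],"claw":0.005},{"rot":[0,0,0],"dp":[0.0063,0.0061,0.0003],"claw":0.005},{"rot":[0,0,0],"dp":[0.0049,0.0073,0.0004],"claw":0.005},{"rot":[0,0,0],"dp":[0.0033,0.0081,0.0003],"claw":0.005},{"rot":[0,0,0],"dp":[0.0015,0.0087,0.0003],"claw":0.005},{"rot":[0,0,0],"dp":[-0.0003,0.0088,0.0004],"claw":0.005},{"rot":[0,0,0],"dp":[-0.0021,0.0085,0.0003],"claw":0.005},{"rot":[0,0,0],"dp":[-0.0039,0.0079,0.0003],"claw":0.005},{"rot":[0,0,0],"dp":[-0.0054,0.0069,0.0004],"claw":0.005}])

```text
time: 12.07
position: [0.5644, -0.197, 0.1671]
ee_rot: [[-0.898, 0.0, 0.44], [-0.44, -0.0, -0.898], [-0.0, -1.0, 0.0]]
force: [0.6, -1.2, -1.3]
finger_gap: 0.0175
```

That makes 2.33 turns. Lifting gently first.

Call:
carry_out(plan=[{"rot":[0,0,0],"dp":[0,0,0],"claw":0.005},{"rot":[0,0,0],"dp":[0,0,0.001],"claw":0.005},{"rot":[0,0,0],"dp":[0,0,0.001],"claw":0.005},{"rot":[0,0,0],"dp":[0,0,0.001],"claw":0.005},{"rot":[0,0,0],"dp":[0,0,0.001],"claw":0.005},{"rot":[0,0,0],"dp":[0,0,0.001],"claw":0.005},{"rot":[0,0,0],"dp":[0,0,0.001],"claw":0.005},{"rot":[0,0,0],"dp":[0,0,0.002],"claw":0.005},{"rot":[0,0,0],"dp":[0,0,0.002],"claw":0.005},{"rot":[0,0,0],"dp":[0,0,0],"claw":0.005}])

```text
time: 12.9
position: [0.5651, -0.1981, 0.1775]
ee_rot: [[-0.898, 0.001, 0.44], [-0.44, -0.0, -0.898], [-0.0, -1.0, 0.001]]
force: [0.1, -1.3, -1.7]
finger_gap: 0.0173
```

```bash
python3 - <<'E'
from h import *
o=get_obs();print(o['position'],o['force'],o['finger_gap'],o['wrist_torque'])
p,d=get_image("side");W=cloud("side",d)
g=(W[...,2]>.12)&(W[...,2]<.2)&(p.min(-1)>200)&(abs(W[...,0]-.535)<.05)&(abs(W[...,1]+.2265)<.05)
P=W[g];z=P[:,2];P=P[z>np.percentile(z,90)-.006]
A=np.linalg.lstsq(np.c_[P[:,:2]-P[:,:2].mean(0),np.ones(len(P))],P[:,2],rcond=None)[0]
print('cap top z',A,len(P),P.mean(0))
E
```

```text
[ 0.56508004 -0.19808733  0.17745583] [ 0.14651287 -1.33043668 -1.66966962] 0.01731233989965141 [ 0.03987215 -0.07028307 -0.03233078]
cap top z [0.00505838 0.00119828 0.17158013] 329 [ 0.52699824 -0.22534807  0.17158013]
```

The cap hangs free: the force is −1.7 N, which is its weight, and it sits level with its top at 0.172. Lifting further and carrying it to the tray by (+0.011, +0.219).

Call:
carry_out(plan=[{"rot":[0,0,0],"dp":[0,0,0.004],"claw":0.005},{"rot":[0,0,0],"dp":[0,0,0.008],"claw":0.005},{"rot":[0,0,0],"dp":[0,0,0.01],"claw":0.005},{"rot":[0,0,0],"dp":[0,0,0.01],"claw":0.005},{"rot":[0,0,0],"dp":[0,0,0.008],"claw":0.005},{"rot":[0,0,0],"dp":[0,0,0],"claw":0.005},{"rot":[0,0,0],"dp":[0,0.003,0],"claw":0.005},{"rot":[0,0,0],"dp":[0.001,0.007,0],"claw":0.005},{"rot":[0,0,0],"dp":[0.001,0.012,0],"claw":0.005},{"rot":[0,0,0],"dp":[0.001,0.015,0],"claw":0.005}])

```text
time: 13.78
position: [0.5677, -0.16, 0.2164]
ee_rot: [[-0.898, -0.001, 0.44], [-0.44, 0.0, -0.898], [0.0, -1.0, -0.001]]
force: [-1.0, 0.4, -1.7]
finger_gap: 0.0174
```

Call:
carry_out(plan=[{"rot":[0,0,0],"dp":[0.001,0.02,0],"claw":0.005},{"rot":[0,0,0],"dp":[0.001,0.025,0],"claw":0.005},{"rot":[0,0,0],"dp":[0.001,0.025,0],"claw":0.005},{"rot":[0,0,0],"dp":[0.001,0.025,0],"claw":0.005},{"rot":[0,0,0],"dp":[0.001,0.025,0],"claw":0.005},{"rot":[0,0,0],"dp":[0.001,0.022,0],"claw":0.005},{"rot":[0,0,0],"dp":[0.001,0.017,0],"claw":0.005},{"rot":[0,0,0],"dp":[0.001,0.013,0],"claw":0.005},{"rot":[0,0,0],"dp":[0,0.007,0],"claw":0.005},{"rot":[0,0,0],"dp":[0,0.003,0],"claw":0.005}])

```text
time: 14.62
position: [0.5757, 0.0224, 0.2169]
ee_rot: [[-0.897, -0.0, 0.441], [-0.441, 0.0, -0.897], [0.0, -1.0, -0.0]]
force: [0.5, -0.0, -0.8]
finger_gap: 0.0176
```

Call:
carry_out(plan=[{"rot":[0,0,0],"dp":[0,0,0],"claw":0.005},{"rot":[0,0,0],"dp":[0,0,-0.006],"claw":0.005},{"rot":[0,0,0],"dp":[0,0,-0.012],"claw":0.005},{"rot":[0,0,0],"dp":[0,0,-0.015],"claw":0.005},{"rot":[0,0,0],"dp":[0,0,-0.018],"claw":0.005},{"rot":[0,0,0],"dp":[0,0,-0.018],"claw":0.005},{"rot":[0,0,0],"dp":[0,0,-0.018],"claw":0.005},{"rot":[0,0,0],"dp":[0,0,-0.015],"claw":0.005},{"rot":[0,0,0],"dp":[0,0,-0.012],"claw":0.005},{"rot":[0,0,0],"dp":[0,0,-0.006],"claw":0.005}])

```text
time: 15.45
position: [0.575, 0.0202, 0.0951]
ee_rot: [[-0.898, -0.002, 0.439], [-0.439, 0.0, -0.898], [0.002, -1.0, -0.001]]
force: [-0.1, -0.7, -1.6]
finger_gap: 0.0173
```

```bash
python3 - <<'E'
from h import *
o=get_obs();print(o['position'],o['force'],o['finger_gap'],o['wrist_torque'])
p,d=get_image("side");W=cloud("side",d)
g=(W[...,2]>.045)&(W[...,2]<.15)&(p.min(-1)>190)&(abs(W[...,0]-.546)<.06)&(abs(W[...,1]+.0075)<.06)
P=W[g];z=P[:,2];print(np.percentile(z,[0,5,50,95]),P.min(0),P.max(0))
P=P[z>np.percentile(z,90)-.006]
A=np.linalg.lstsq(np.c_[P[:,:2]-P[:,:2].mean(0),np.ones(len(P))],P[:,2],rcond=None)[0]
print('cap top z',A,len(P),P.mean(0))
cv2.imwrite("pics/p1.png",cv2.resize(p[150:340,200:440,::-1],(720,570),interpolation=cv2.INTER_CUBIC))
E
```

```text
[0.5750175  0.02018025 0.09506554] [-0.12434814 -0.72241535 -1.64250502] 0.017309721228722076 [ 0.05478893 -0.00970176 -0.00723297]
[0.08495295 0.08706417 0.08902726 0.09107498] [ 0.50485921 -0.05348512  0.08495295] [0.58324868 0.0339286  0.09945749]
cap top z [0.005301   0.00287789 0.08912379] 567 [ 0.53894482 -0.00861674  0.08912379]
```

View pics/p1.png

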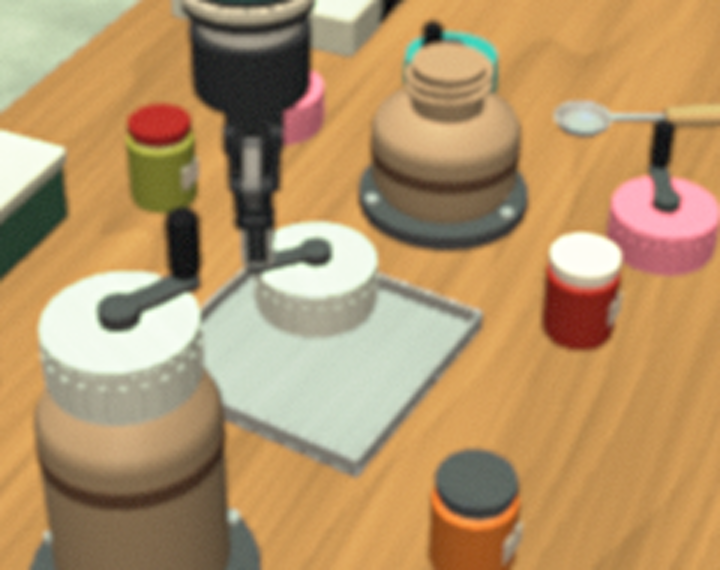

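The picture shows the cap off the bare crock, level, held over the tray with its hub at crop (317,250). Its lower edge is about 48 mm above the floor. Going down 44 mm, then feeling for contact.

Call:
carry_out(plan=[{"rot":[0,0,0],"dp":[0,0,-0.004],"claw":0.005},{"rot":[0,0,0],"dp":[0,0,-0.007],"claw":0.005},{"rot":[0,0,0],"dp":[0,0,-0.008],"claw":0.005},{"rot":[0,0,0],"dp":[0,0,-0.008],"claw":0.005},{"rot":[0,0,0],"dp":[0,0,-0.007],"claw":0.005},{"rot":[0,0,0],"dp":[0,0,-0.005],"claw":0.005},{"rot":[0,0,0],"dp":[0,0,-0.003],"claw":0.005},{"rot":[0,0,0],"dp":[0,0,-0.002],"claw":0.005},{"rot":[0,0,0],"dp":[0,0,0],"claw":0.005},{"rot":[0,0,0],"dp":[0,0,0],"claw":0.005}])

```text
time: 16.33
position: [0.576, 0.021, 0.0531]
ee_rot: [[-0.898, 0.0, 0.44], [-0.44, -0.0, -0.898], [-0.0, -1.0, 0.0]]
force: [-0.5, 0.6, -2.2]
finger_gap: 0.0174
```

Call:
carry_out(plan=[{"rot":[0,0,0],"dp":[0,0,-0.0005],"claw":0.005},{"rot":[0,0,0],"dp":[0,0,-0.0005],"claw":0.005},{"rot":[0,0,0],"dp":[0,0,-0.0005],"claw":0.005},{"rot":[0,0,0],"dp":[0,0,-0.0005],"claw":0.005},{"rot":[0,0,0],"dp":[0,0,-0.0005],"claw":0.005},{"rot":[0,0,0],"dp":[0,0,0],"claw":0.005},{"rot":[0,0,0],"dp":[0,0,0],"claw":0.005},{"rot":[0,0,0],"dp":[0,0,0],"claw":0.005},{"rot":[0,0,0],"dp":[0,0,0],"claw":0.005},{"rot":[0,0,0],"dp":[0,0,0],"claw":0.005}])

```text
time: 17.17
position: [0.5759, 0.0211, 0.0505]
ee_rot: [[-0.898, 0.0, 0.44], [-0.44, 0.0, -0.898], [-0.0, -1.0, 0.0]]
force: [-1.0, -0.4, -2.1]
finger_gap: 0.0175
```

Call:
carry_out(plan=[{"rot":[0,0,0],"dp":[0,0,-0.0005],"claw":0.005},{"rot":[0,0,0],"dp":[0,0,-0.0005],"claw":0.005},{"rot":[0,0,0],"dp":[0,0,-0.0005],"claw":0.005},{"rot":[0,0,0],"dp":[0,0,-0.0005],"claw":0.005},{"rot":[0,0,0],"dp":[0,0,-0.0005],"claw":0.005},{"rot":[0,0,0],"dp":[0,0,-0.0005],"claw":0.005},{"rot":[0,0,0],"dp":[0,0,0],"claw":0.005},{"rot":[0,0,0],"dp":[0,0,0],"claw":0.005},{"rot":[0,0,0],"dp":[0,0,0],"claw":0.005},{"rot":[0,0,0],"dp":[0,0,0],"claw":0.005}])

```text
time: 18.0
position: [0.5759, 0.021, 0.0475]
ee_rot: [[-0.898, -0.0, 0.44], [-0.44, -0.0, -0.898], [0.0, -1.0, -0.0]]
force: [0.4, -0.3, -1.1]
finger_gap: 0.0175
```

Call:
carry_out(plan=[{"rot":[0,0,0],"dp":[0,0,-0.0005],"claw":0.005},{"rot":[0,0,0],"dp":[0,0,0],"claw":0.005},{"rot":[0,0,0],"dp":[0,0,-0.0005],"claw":0.005},{"rot":[0,0,0],"dp":[0,0,0],"claw":0.005},{"rot":[0,0,0],"dp":[0,0,-0.0005],"claw":0.005},{"rot":[0,0,0],"dp":[0,0,0],"claw":0.005},{"rot":[0,0,0],"dp":[0,0,0],"claw":0.005},{"rot":[0,0,0],"dp":[0,0,0],"claw":0.005},{"rot":[0,0,0],"dp":[0,0,0],"claw":0.005},{"rot":[0,0,0],"dp":[0,0,0],"claw":0.005}])

```text
time: 18.83
position: [0.5763, 0.0212, 0.047]
ee_rot: [[-0.898, 0.002, 0.44], [-0.44, 0.0, -0.898], [-0.001, -1.0, 0.001]]
force: [-2.9, 0.7, 12.7]
finger_gap: 0.0177
```

Contact with the floor (+12.7 N). Easing by 1 mm, then opening slowly.

Call:
carry_out(plan=[{"rot":[0,0,0],"dp":[0,0,0.0005],"claw":0.005},{"rot":[0,0,0],"dp":[0,0,0.0003],"claw":0.005},{"rot":[0,0,0],"dp":[0,0,0],"claw":0.017},{"rot":[0,0,0],"dp":[0,0,0],"claw":0.02},{"rot":[0,0,0],"dp":[0,0,0],"claw":0.024},{"rot":[0,0,0],"dp":[0,0,0],"claw":0.03},{"rot":[0,0,0],"dp":[0,0,0],"claw":0.036},{"rot":[0,0,0],"dp":[0,0,0],"claw":0.044},{"rot":[0,0,0],"dp":[0,0,0],"claw":0.05},{"rot":[0,0,0],"dp":[0,0,0],"claw":0.05}])

```text
time: 19.67
position: [0.5759, 0.0211, 0.0467]
ee_rot: [[-0.898, -0.0, 0.44], [-0.44, 0.0, -0.898], [0.0, -1.0, -0.0]]
force: [0.3, -0.1, -0.6]
finger_gap: 0.0499
```

Call:
carry_out(plan=[{"rot":[0,0,0],"dp":[0,0,0.004],"claw":0.05},{"rot":[0,0,0],"dp":[0,0,0.01],"claw":0.05},{"rot":[0,0,0],"dp":[0,0,0.02],"claw":0.05},{"rot":[0,0,0],"dp":[0,0,0.025],"claw":0.05},{"rot":[0,0,0],"dp":[0,0,0.025],"claw":0.05},{"rot":[0,0,0],"dp":[0,0,0.025],"claw":0.05},{"rot":[0,0,0],"dp":[0,0,0.025],"claw":0.05},{"rot":[0,0,0],"dp":[0,0,0.015],"claw":0.05},{"rot":[0,0,0],"dp":[0,0,0],"claw":0.05},{"rot":[0,0,0],"dp":[0,0,0],"claw":0.05}])

```text
time: 20.5
position: [0.5762, 0.021, 0.1969]
ee_rot: [[-0.898, 0.002, 0.44], [-0.44, -0.0, -0.898], [-0.002, -1.0, 0.001]]
force: [0.0, -0.2, -1.2]
finger_gap: 0.0495
```

```bash
python3 - <<'E'
from h import *
o=get_obs();print(o['time'],o['position'],o['force'],o['finger_gap'])
p,d=get_image("side");W=cloud("side",d)
g=(W[...,2]>.03)&(W[...,2]<.15)&(p.min(-1)>190)&(abs(W[...,0]-.546)<.07)&(abs(W[...,1]+.0075)<.07)
P=W[g];z=P[:,2];P=P[z>np.percentile(z,90)-.006]
A=np.linalg.lstsq(np.c_[P[:,:2]-P[:,:2].mean(0),np.ones(len(P))],P[:,2],rcond=None)[0]
print('cap top z',A,len(P),P.mean(0))
cv2.imwrite("pics/p2.png",cv2.resize(p[150:340,200:440,::-1],(720,570),interpolation=cv2.INTER_CUBIC))
E
```

```text
20.5 [0.57622745 0.02101507 0.19685045] [ 0.01812923 -0.24052329 -1.24485289] 0.04951730763133143
cap top z [-0.00160301  0.00120528  0.04132221] 559 [ 0.54103078 -0.00879726  0.04132221]
```

View pics/p2.png

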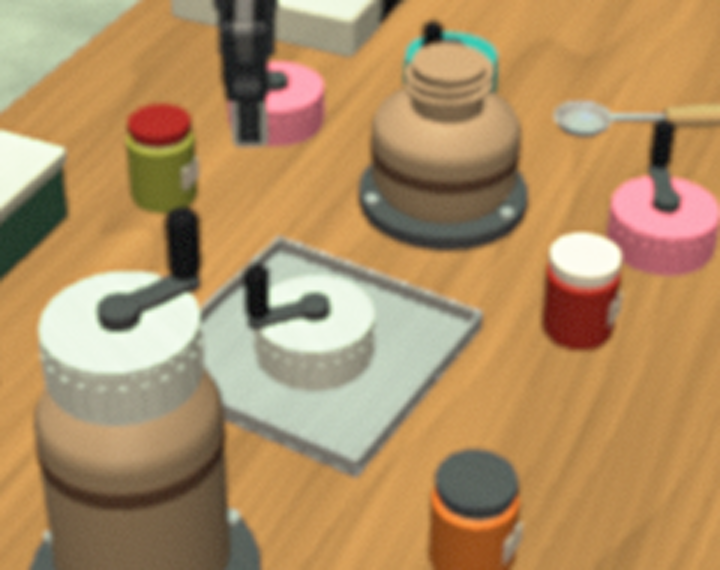

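The cap stands upright and level in the tray, with its hub at crop (315,305). Its top is at 0.041 (expected 0.040), near the tray's centre, and the gripper is well clear. Handing in.

```bash
python3 -c "from rig import *; print(finish_job())"
```

```text
the job is handed in; nothing more can be done
None
```

The squat crock is open, and its cap stands right way up in the steel tray. I handed the job in at about 20.5 s; no verdict was reported.

**What I did:** I held the knob from above and led it 2.33 turns anticlockwise, rising 10 mm a turn. Then I lifted the cap clear, carried it over and lowered it until I felt the floor. The contact force on touching down was 12.7 N. I then eased off, released and moved the arm up about 150 mm.

**Last checks:**
- **Level:** the cap's top is at z ≈ 0.041 m (0.040 expected) with a slope below 0.2°.
- **Position:** the visible part of the cap's top averages (0.541, -0.009), against a tray centre of about (0.546, -0.007).
- **Clearance:** the gripper is clear of everything, and I never moved it near the tall crock.

**What failed or disagreed:**
- **First grasp:** it missed. The fingertips stood about 12 mm above the reported TCP height instead of 22 mm below it. They closed on the top of the knob, first stopping at a 12.5 mm gap, then shutting fully. I went about 30 mm lower and gripped again.
- **Grip gap:** with the knob held, it read 17.4 mm for a 19 mm knob, but the grip held throughout.

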